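# Load the gang drill's tool tray in reverse order

## Task

Move the four tool holders from the coloured storage blocks on the wooden rail into the four pockets of the aluminium tray, one per pocket and in reverse order: the holder that stands furthest left in the storage row goes into the tray's rightmost pocket, the next into the pocket beside it, and so on (left and right as the robot sees both rows). Stand each one upright on its pocket floor without tipping any over, and leave the can, the chuck key and the aluminium block where they are.

Things in the scene. Friction and masses are not known exactly. Their poses are not given: they have to be found in the camera images.
- blue_mid (a point): Loose upright tool holder: steel cylinder 38 mm in diameter and 50 mm high with a flat foot; its upper half and shoulder are blue; it carries a short spiral drill, 13 mm thick, on top. 72 mm high in all, about 0.35 kg. The point is on its axis, half-way up: 36 mm above its foot, where it can be gripped on the cylinder (the 50 mm cylinder reaches 14 mm above the point, the top 36 mm above). z is its axis, upward; its yaw means nothing.
- red_mid (a point): Loose upright tool holder: steel cylinder 38 mm in diameter and 50 mm high with a flat foot; its upper half and shoulder are red; it carries a small black drill chuck with a steel nose on top. 72 mm high in all, about 0.35 kg. The point is on its axis, half-way up: 36 mm above its foot, where it can be gripped on the cylinder (the 50 mm cylinder reaches 14 mm above the point, the top 36 mm above). z is its axis, upward; its yaw means nothing.
- yellow_mid (a point): Loose upright tool holder: steel cylinder 38 mm in diameter and 50 mm high with a flat foot; its upper half and shoulder are yellow; it carries a brass-coloured countersink cone on top. 72 mm high in all, about 0.35 kg. The point is on its axis, half-way up: 36 mm above its foot, where it can be gripped on the cylinder (the 50 mm cylinder reaches 14 mm above the point, the top 36 mm above). z is its axis, upward; its yaw means nothing.
- green_mid (a point): Loose upright tool holder: steel cylinder 38 mm in diameter and 50 mm high with a flat foot; its upper half and shoulder are green; it carries a square steel tap driver (17 mm square) with a copper-coloured pin on top. 72 mm high in all, about 0.35 kg. The point is on its axis, half-way up: 36 mm above its foot, where it can be gripped on the cylinder (the 50 mm cylinder reaches 14 mm above the point, the top 36 mm above). z is its axis, upward; its yaw means nothing.
- home_blue: Fixed grey storage block with a blue pad and two blue stripes, 66 x 66 mm, 13 mm high, where the blue holder stands at the start. Origin at the centre of its underside, 12 mm above the table (it stands on the wooden rail); holders stand on its floor 8 mm above the origin, inside a rim 5 mm high. The four blocks stand in a straight row, 70 mm apart, on a wooden rail 86 x 292 mm; its y axis lies along the row, x across it.
- home_red: Fixed grey storage block with a red pad and two red stripes, 66 x 66 mm, 13 mm high, where the red holder stands at the start. Origin at the centre of its underside, 12 mm above the table (it stands on the wooden rail); holders stand on its floor 8 mm above the origin, inside a rim 5 mm high. The four blocks stand in a straight row, 70 mm apart, on a wooden rail 86 x 292 mm; its y axis lies along the row, x across it.
- home_yellow: Fixed grey storage block with a yellow pad and two yellow stripes, 66 x 66 mm, 13 mm high, where the yellow holder stands at the start. Origin at the centre of its underside, 12 mm above the table (it stands on the wooden rail); holders stand on its floor 8 mm above the origin, inside a rim 5 mm high. The four blocks stand in a straight row, 70 mm apart, on a wooden rail 86 x 292 mm; its y axis lies along the row, x across it.
- home_green: Fixed grey storage block with a green pad and two green stripes, 66 x 66 mm, 13 mm high, where the green holder stands at the start. Origin at the centre of its underside, 12 mm above the table (it stands on the wooden rail); holders stand on its floor 8 mm above the origin, inside a rim 5 mm high. The four blocks stand in a straight row, 70 mm apart, on a wooden rail 86 x 292 mm; its y axis lies along the row, x across it.
- tray: Fixed low aluminium tray 70 x 284 x 20 mm on the table, with four pockets in a row, black floors. Origin at the centre of its underside; y axis along the row (at zero yaw to the robot's left), x across it. Pocket centres at y = +105, +35, -35 and -105 mm, x = 0; each pocket is 60 (x) by 66 (y) mm, its floor 10 mm above the table, walls 10 mm higher. To stay clear of neighbouring holders, grip with the fingers closing across the row (along x).
- lube: Bystander: black can with a yellow label, 54 mm diameter, 85 mm high. Origin at the centre of its underside.
- chuck_key: Bystander: steel T-shaped chuck key lying flat, about 93 x 90 mm, 18 mm high. Origin on the table at the crossbar's end of the shaft; x along the shaft.
- workpiece: Bystander: aluminium block 60 x 50 x 60 mm. Origin at the centre of its underside.
Not all that is in view belongs to the job. Leave any pink or purple look-alike of the part that bears green_mid alone. What is shaped like the part that bears yellow_mid but pink is not meant.

How it is judged:
By the outcome, as a careful person would: the job done as asked, in the order asked, and still so for the second after the job is handed in, with the robot touching nothing.
It also fails if it takes over 107 s, if anything falls off the work surface, if the arm or the gripper's body presses on something with over 40 N, if the wrist force passes 120 N, or if a joint passes its speed limit or range.

## Robot

A 6-joint arm with a two-finger parallel gripper is mounted at the origin on the work surface. World frame = base frame: x ahead of the robot, y to its left, z up, the work surface at z = 0. Lengths are in m, angles in degrees, forces in N, time in s.
With the tool pointing down it reaches from about 0.25 to 0.725 m from the base axis. Payload 9.7 kg.
Tool frame: the origin (TCP) lies midway between the tips of the shut fingers; the grasp point (between the pads) lies bot.hold_point_z behind it (bot.hold_point_z is the distance from the TCP to the grasp point, in m); z points along the fingers, y is the line along which they close (so a half turn about z gives the same grasp; the last joint's range is limited). The gripper opens to 85 mm and grips with 20 to 120 N. Pads are 22 mm wide; open, the fingers measure 114 mm over their backs; the gripper's body (76 mm by 85 mm) begins 54 mm behind the grasp point. The pads swing forward as they close: fully open they stand 13 mm farther back than shut.
Start: joints at [-76.375, 4.979, 10.078, 95.1, 0, 90], TCP at [0.13, -0.535, 0.231] pointing down, gripper open.
Joint ranges: [-179.16, 179.16], [-48.56, 103.87], [-65.8, 70.77], [-126.05, 130.52], [-82.76, 87.17], [-180, 180]. Speed limits (degrees/s): [127.2, 127.2, 147.25, 180, 180, 180].

## Interface

Orientations are given as [roll, pitch, yaw] about the fixed x, y, z axes, in that order (R = Rz(yaw) Ry(pitch) Rx(roll)).
In Python, from workcell import bot, camera, camera_model, ticket gives the robot as it stands.
- The arm moves only by the tool send_rows, never from a script. Its argument "targets" is text: rows parted by semicolons, each of 5 numbers parted by spaces: the shift along the tool's x, y, z in mm, then the turn about the tool's z in degrees, then the closure in counts, from 0 (fully open) to 255 (shut). A call has 1 to 20 rows; each row is the pose to reach, as a shift and turn from the pose commanded when the call began, along the tool's axes at that moment; what a row does not reach only later rows make up. A row lasts 1/8 s, in which the tool goes at most 62.5 mm and 10.7 degrees, less where a joint would pass 70% of its speed; a pose out of reach is approached as far as the arm can. A call with a gripper value outside its range is refused whole. The fingers move at their own pace and stop on an object; "newtons" is the grip in N (left out, the last holds). Time passes only in rows, so rows that repeat a pose let the fingers close. It gives the time, the measured TCP pose, the force, the opening and the grip force at its end, in the units of the state.
- bot.get_obs(): the state, without advancing time (a new reading comes with each control period).
- camera(name): name is "scene" or "top"; returns the picture (400x640x3 uint8, blue, green, red); there is no depth.
- camera_model(name): a dict with "K" (3x3 intrinsics, pixels), "pose" (4x4, takes a point from camera to world coordinates). Camera axes: x right, y down, z forward; pixel columns grow to the right and rows downward; lengths in m; the calibration is good to about 2 mm. A picture is of the moment at which its call begins. camera_model takes no time and is no camera call.
- ticket.job_done(): hands the job in; it is judged then, once.
The state is a dict: "time": time; "q": joint angles; "qd": joint speeds; "joint_efforts": joint torques, N m; "ee_pos": TCP position; "tcp_rot": TCP orientation; "wrist_force": force on the tool from outside, world axes, zero at the start; "torque": the same for the moment, N m; "opening": finger opening in m; "grasp_force": force on a finger pad.
Only numpy, scipy, OpenCV 4.12 (cv2) and the standard library are available. Lean on these libraries where they do the work, as an engineer would, in place of code of your own. Each camera call takes 0.05 s, during which the arm holds its last target. There are 200 camera calls.

## Working session

There is one attempt and no reset: what is moved stays moved. The work goes in short steps, Python scripts to look and compute and a tool call to move; the robot and the scene stay as the last step left them, time stands still between calls to the robot, and variables do not carry over. Pictures are saved under pics/ and viewed, at most 14 in all, crops included, and the job is handed in when it is done.

Besides the shell and the picture viewer there is one more tool, called after ">>>" as name(argument=value, ...) on one line, values as JSON. send_rows: Moves the arm, as the interface text tells. Its arguments: {"type":"object","properties":{"targets":{"type":"string"},"newtons":{"type":"number"}},"required":["targets"]}

```bash
mkdir -p pics; python3 - <<'E'
from workcell import bot,camera,camera_model
import cv2,numpy as np
for n in("scene","top"):
    cv2.imwrite(f"pics/{n}0.png",camera(n)); m=camera_model(n); print(n,np.round(m["K"],1).tolist(),np.round(m["pose"],4).tolist())
print(bot.get_obs(),bot.hold_point_z)
E
```

```text
scene [[460.0, 0.0, 320.5], [0.0, 460.0, 204.4], [0.0, 0.0, 1.0]] [[-0.6179, 0.6823, -0.3906, 0.9532], [0.7862, 0.5344, -0.3103, 0.2495], [-0.003, -0.4989, -0.8667, 0.906], [0.0, 0.0, 0.0, 1.0]]
top [[420.0, 0.0, 324.7], [0.0, 420.0, 194.7], [0.0, 0.0, 1.0]] [[0.0137, -0.9982, 0.0583, 0.4804], [-0.9999, -0.0134, 0.0052, -0.0588], [-0.0044, -0.0584, -0.9983, 1.2226], [0.0, 0.0, 0.0, 1.0]]
{'time': 0.1, 'q': array([-7.63736914e+01,  5.00734376e+00,  1.00393865e+01,  9.50997305e+01,
        2.00088319e-03,  8.99996517e+01]), 'qd': array([ 0.04330694, -0.07296827,  0.1086015 ,  0.05702116, -0.06595391,
        0.04231979]), 'joint_efforts': array([-4.16868743e-04, -5.21562016e+01,  4.65654910e+01,  1.60007388e-02,
        1.06675714e-05,  2.52537779e-05]), 'ee_pos': array([ 0.1295349 , -0.53431716,  0.23066329]), 'tcp_rot': array([-1.79932312e+02, -2.00129331e-03,  1.36266546e+01]), 'wrist_force': array([-0.28261819,  0.14897627, -0.67087222]), 'torque': array([-0.01877195, -0.02642125,  0.0241732 ]), 'grasp_force': 0.0, 'opening': 0.085080303962413} 0.0187
```

View pics/scene0.png

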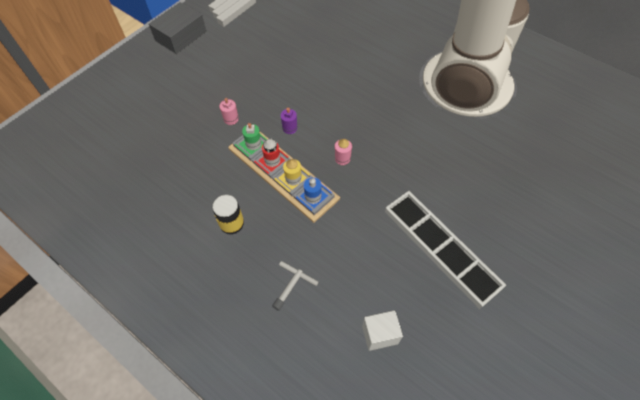

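View pics/top0.png

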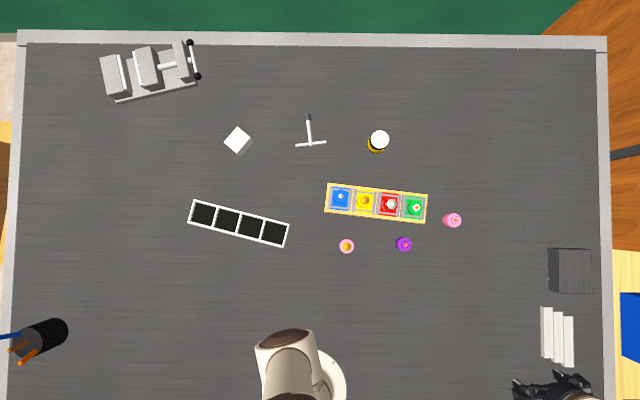

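Top view, left to right as the robot sees it: blue (340,197), yellow (364,201), red (389,205), green (414,208). The tray is a white outline with corners near (193,200) and (284,246).

Look-alikes: pink countersink (347,246), purple (404,244) and pink tap driver (453,220). None of them stands on the rail, so I leave all three alone. Next are a close crop and the measurements.

```bash
cat > h.py <<'E'
import cv2,numpy as np
from workcell import bot,camera,camera_model
def ray(n,p):
    m=camera_model(n);K=np.array(m["K"]);T=np.array(m["pose"])
    d=T[:3,:3]@np.linalg.solve(K,[p[0],p[1],1.]);return T[:3,3],d
def onz(n,p,z):
    o,d=ray(n,p);return (o+d*(z-o[2])/d[2])[:2]
def proj(n,X):
    m=camera_model(n);K=np.array(m["K"]);T=np.array(m["pose"])
    c=K@(T[:3,:3].T@(np.array(X)-T[:3,3]));return c[:2]/c[2]
def two(p,q):
    (a,d),(b,e)=ray("top",p),ray("scene",q)
    s=np.linalg.lstsq(np.c_[d,-e],b-a,rcond=None)[0];P,Q=a+d*s[0],b+e*s[1];return (P+Q)/2,np.linalg.norm(P-Q)
E
python3 - <<'E'
from h import *
t=cv2.imread("pics/top0.png");s=cv2.imread("pics/scene0.png")
a=cv2.resize(t[175:260,315:475],None,fx=5,fy=5,interpolation=cv2.INTER_CUBIC)[:,:800]
cv2.imwrite("pics/c1.png",a)
b=cv2.resize(s[90:225,210:360],None,fx=4.4,fy=4.4,interpolation=cv2.INTER_CUBIC)
cv2.imwrite("pics/c2.png",b)
# tray
g=t.copy();m=(g.min(2)>130).astype(np.uint8);m[:190]=0;m[255:]=0;m[:,:180]=0;m[:,295:]=0
c=max(cv2.findContours(m,0,2)[0],key=cv2.contourArea);r=cv2.minAreaRect(c);bx=cv2.boxPoints(r)
W=np.array([onz("top",p,.02) for p in bx]);print("tray",r,W.round(4).tolist(),W.mean(0).round(4),[np.linalg.norm(W[i]-W[i-1]).round(4) for i in range(4)])
# pockets (dark floors)
rect=np.zeros(m.shape,np.uint8);cv2.fillPoly(rect,[bx.astype(int)],1)
d=((g.max(2)<40)&(rect>0)).astype(np.uint8)
n,_,st,ce=cv2.connectedComponentsWithStats(d)
for i in range(1,n):
    if st[i,4]>100:print("pocket",ce[i].round(1),st[i,4],onz("top",ce[i],.01).round(4))
# rail
h=cv2.cvtColor(t,cv2.COLOR_BGR2HSV);print("wood",h[184:187,328:345:4].tolist())
E
```

```text
tray ((237.82223510742188, 223.1533203125), (100.42273712158203, 25.921785354614258), 14.708303451538086) [[0.4644, 0.3433], [0.5365, 0.3268], [0.4673, 0.0465], [0.3958, 0.0639]] [0.466  0.1951] [np.float64(0.2877), np.float64(0.0739), np.float64(0.2887), np.float64(0.0736)]
pocket [203.3 214.2] 117 [0.4902 0.2973]
pocket [252.4 227. ] 101 [0.4551 0.1546]
wood [[[26, 115, 255], [26, 114, 255], [25, 125, 255], [24, 129, 255], [16, 122, 211]], [[27, 111, 255], [27, 114, 255], [27, 120, 255], [26, 120, 255], [25, 126, 255]], [[27, 111, 255], [131, 35, 223], [124, 53, 239], [21, 77, 255], [26, 124, 255]]]
```

View pics/c1.png

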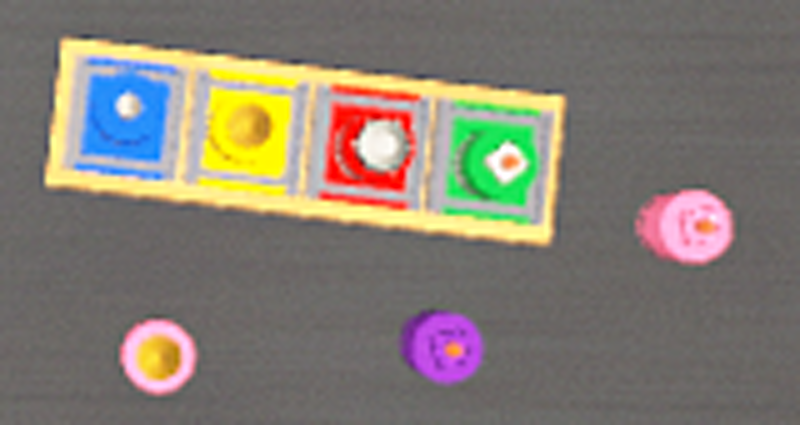

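View pics/c2.png

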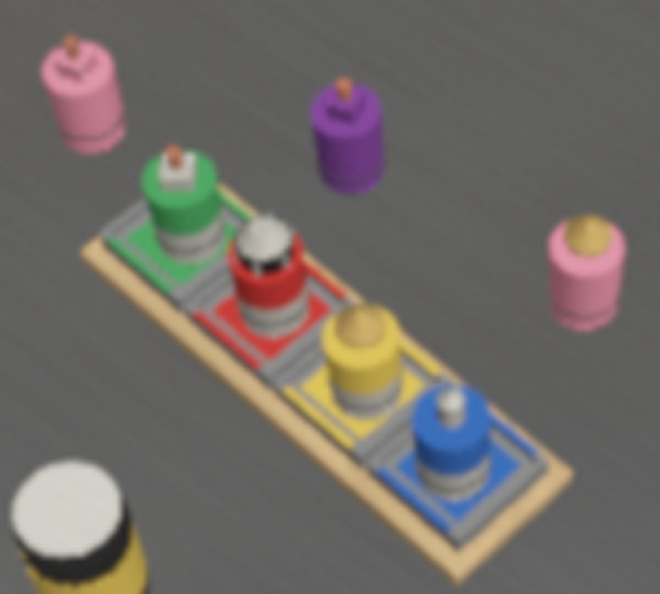

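The crops confirm the holders on the rail. In crop 1, the tips are blue (129,105), yellow (247,127), red (383,146) and green pin (508,160). Pink and purple stand on the table.

```bash
python3 - <<'E'
from h import *
t=cv2.imread("pics/top0.png")
h=cv2.cvtColor(t,cv2.COLOR_BGR2HSV)
# rail: everything non-dark in its window, outline at z=.012
m=((h[...,2]>110)).astype(np.uint8);w=np.zeros_like(m);w[178:232,320:432]=1;m*=w
c=max(cv2.findContours(m,0,2)[0],key=cv2.contourArea);r=cv2.minAreaRect(c);W=np.array([onz("top",p,.012) for p in cv2.boxPoints(r)])
print("rail",W.round(4).tolist(),W.mean(0).round(4),[np.linalg.norm(W[i]-W[i-1]).round(3) for i in range(4)])
C=W.mean(0)
e=sorted([(W[i]-W[i-1]) for i in range(4)],key=np.linalg.norm)[-1];e/=np.linalg.norm(e);e*=np.sign(e[1]);print("axis yaw",np.degrees(np.arctan2(-e[0],e[1])))
T={'blue':((129,105),(452,395),.088),'yellow':((247,127),(362,310),.089),'red':((383,146),(265,228),.088),'green':((508,160),(175,153),.091)}
for i,(k,(p,q,z)) in enumerate(T.items()):
    p=np.array(p)/5+[315,175]-.4; q=np.array(q)/4.4+[210,90]-.4
    print(k,"home",(C+e*(.105-.07*i)).round(4),"topray",onz("top",p,z).round(4),"two",two(p,q)[0].round(4),two(p,q)[1].round(4))
tc=np.array([.466,.1951])
d=np.array([.0692,.2803]);d=-np.array([-.0689,-.28]) ;d/=np.linalg.norm(d);print("tray yaw",np.degrees(np.arctan2(-d[0],d[1])))
for s in(.105,.035,-.035,-.105):print((tc+d*s).round(4))
E
```

```text
rail [[0.5005, -0.0487], [0.5927, -0.0584], [0.5604, -0.36], [0.4687, -0.3489]] [ 0.5306 -0.204 ] [np.float64(0.302), np.float64(0.093), np.float64(0.303), np.float64(0.092)]
axis yaw -6.109221441161405
blue home [ 0.5417 -0.0996] topray [ 0.5448 -0.0953] two [ 0.5452 -0.0957  0.0849] 0.0008
yellow home [ 0.5343 -0.1692] topray [ 0.5337 -0.1591] two [ 0.5345 -0.1602  0.0876] 0.0024
red home [ 0.5268 -0.2388] topray [ 0.5245 -0.2327] two [ 0.5249 -0.2336  0.0851] 0.0011
green home [ 0.5194 -0.3084] topray [ 0.5177 -0.2995] two [ 0.5183 -0.3008  0.0878] 0.0015
tray yaw -13.824198486107624
[0.4911 0.2971]
[0.4744 0.2291]
[0.4576 0.1611]
[0.4409 0.0931]
```

Both views agree, with tip heights of 85–88 mm against a 92 mm maximum. Each holder sits about 4–9 mm left of its block centre, so I aim at the measured holder. First I move above blue.

```bash
cat >> h.py <<'E'
H={'blue':(.545,-.0955),'yellow':(.534,-.1597),'red':(.5247,-.2332),'green':(.518,-.3002)}
P={'blue':(.4409,.0931),'yellow':(.4576,.1611),'red':(.4744,.2291),'green':(.4911,.2971)}
def go(xy,z,psi):
    o=bot.get_obs();p=o["ee_pos"];y=o["tcp_rot"][2];a=np.radians(y)
    d=np.array([*xy,z])-p
    print("shift mm",(1000*np.array([d[0]*np.cos(a)+d[1]*np.sin(a),d[0]*np.sin(a)-d[1]*np.cos(a),-d[2]])).round(1),"turn",round(y-psi,1))
PH,PT=83.9,76.2
E
python3 -c "
from h import *
go(H['blue'],.15,PH)"
```

```text
shift mm [ 507.2 -328.6   80.7] turn -70.3
```

>>> send_rows(targets="25 -16 0 -5 0;70 -45 5 -12 0;115 -75 10 -19 0;160 -104 15 -26 0;205 -133 20 -33 0;250 -162 25 -40 0;295 -191 30 -47 0;340 -220 40 -54 0;385 -249 50 -61 0;430 -279 60 -68 0;470 -305 70 -70.3 0;495 -321 78 -70.3 0;507 -328.6 80.7 -70.3 0;507 -328.6 80.7 -70.3 0;507 -328.6 80.7 -70.3 0", newtons=60)

```text
time: 1.98
ee_pos: [0.5444, -0.0966, 0.151]
tcp_rot: [180.0, 0.0, 83.9]
wrist_force: [-1.0, 0.2, 0.0]
opening: 0.0857
grasp_force: 0.0
```

```bash
python3 -c "
from h import *
go(H['blue'],.037,PH)
cv2.imwrite('pics/s1.png',cv2.resize(camera('scene')[60:240,200:400],None,fx=4,fy=3.3)[:600])"
```

```text
shift mm [  1.2   0.4 114. ] turn -0.0
```

View pics/s1.png

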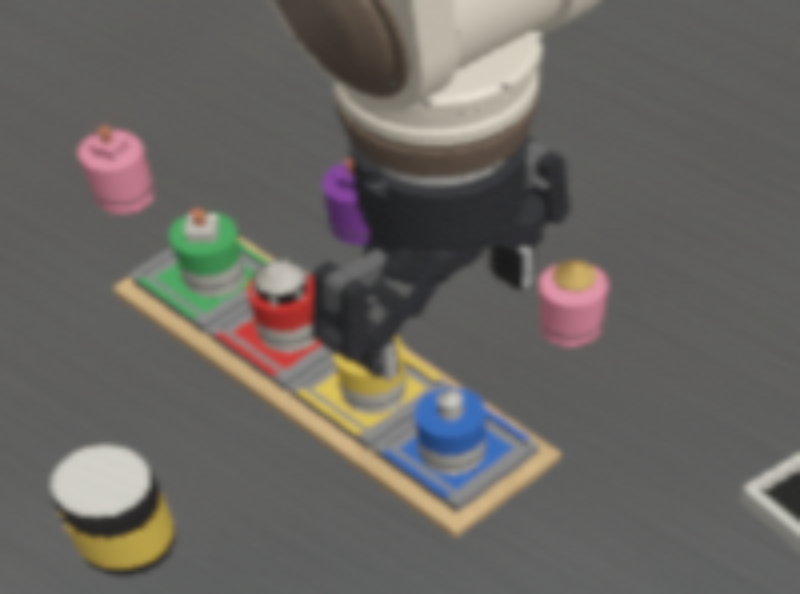

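The gripper stands above the row with its fingers across it; blue (crop 450,430) is clear. I descend and close.

>>> send_rows(targets="1 0 20 0 0;1 0 45 0 0;1 0 70 0 0;1 0 90 0 0;1 0 105 0 0;1 0 114 0 0;1 0 114 0 0;1 0 114 0 150;1 0 114 0 255;1 0 114 0 255;1 0 114 0 255;1 0 114 0 255;1 0 114 0 255;1 0 114 0 255;1 0 110 0 255;1 0 95 0 255;1 0 70 0 255;1 0 40 0 255;1 0 10 0 255;1 0 5 0 255", newtons=60)

```text
time: 4.53
ee_pos: [0.5459, -0.0949, 0.1481]
tcp_rot: [179.8, 0.0, 83.9]
wrist_force: [-0.6, 0.3, -4.7]
opening: 0.0366
grasp_force: 60.6
```

```bash
python3 -c "
from h import *
go(P['blue'],.15,PT);go(H['blue'],.15,PH)
cv2.imwrite('pics/s2.png',cv2.resize(camera('scene')[60:240,200:400],None,fx=4,fy=3.3)[:600])"
```

```text
shift mm [ 175.8 -124.3   -1.9] turn 7.7
shift mm [-0.7 -0.8 -1.9] turn 0.0
```

View pics/s2.png

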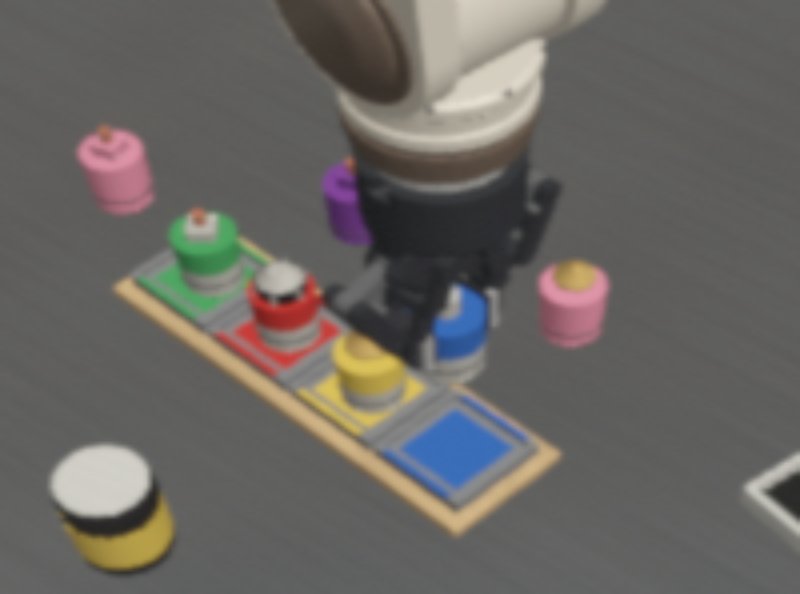

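Blue is held (opening 36.6 mm, 4.7 N of extra weight) and upright. Next I carry it to the rightmost pocket.

>>> send_rows(targets="10 -7 -2 1 255;30 -21 -2 2 255;55 -39 -2 3 255;80 -57 -2 4 255;105 -74 -2 5 255;130 -92 -2 6 255;150 -106 -2 7 255;166 -117 -2 7.7 255;176 -124 -2 7.7 255;176 -124 -2 7.7 255;176 -124 -2 7.7 255")

```text
time: 5.95
ee_pos: [0.4404, 0.0931, 0.1473]
tcp_rot: [-180.0, 0.0, 76.2]
wrist_force: [0.4, 0.1, -3.4]
opening: 0.0364
grasp_force: 60.8
```

```bash
python3 -c "
from h import *
go(P['blue'],.028,PT)
cv2.imwrite('pics/s3.png',cv2.resize(camera('top')[170:270,180:300],None,fx=5,fy=5)[:600])"
```

```text
shift mm [1.000e-01 5.000e-01 1.193e+02] turn 0.0
```

View pics/s3.png

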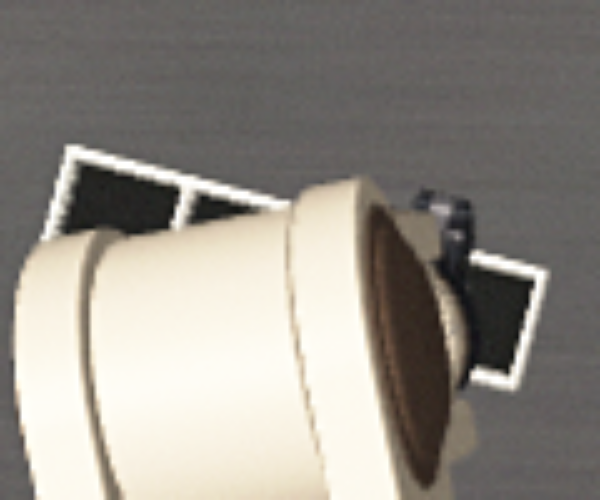

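The arm hides the pocket, but the gripper's end (crop 445,230) lines up with the rightmost pocket. I lower, release and rise.

>>> send_rows(targets="0 0 15 0 255;0 0 40 0 255;0 0 65 0 255;0 0 87 0 255;0 0 103 0 255;0 0 111 0 255;0 0 115 0 255;0 0 118 0 255;0 0 119 0 255;0 0 119 0 255;0 0 119 0 255;0 0 119 0 255")

```text
time: 7.5
ee_pos: [0.4404, 0.0934, 0.0288]
tcp_rot: [180.0, -0.0, 76.2]
wrist_force: [-0.3, -0.7, -4.1]
opening: 0.0366
grasp_force: 60.8
```

>>> send_rows(targets="0 0 0 0 200;0 0 0 0 100;0 0 0 0 0;0 0 0 0 0;0 0 0 0 0;0 0 0 0 0;0 0 -15 0 0;0 0 -40 0 0;0 0 -75 0 0;0 0 -105 0 0;0 0 -120 0 0;0 0 -120 0 0")

```text
time: 9.0
ee_pos: [0.4408, 0.0935, 0.1495]
tcp_rot: [179.9, -0.0, 76.2]
wrist_force: [0.6, 0.1, -0.4]
opening: 0.0856
grasp_force: 0.0
```

```bash
python3 -c "
from h import *
go(H['yellow'],.15,PH)"
```

```text
shift mm [-223.7  150.8   -0.5] turn -7.7
```

>>> send_rows(targets="-15 10 0 0 0;-45 30 0 -1 0;-80 54 0 -2 0;-115 77 0 -3 0;-150 101 0 -5 0;-185 125 0 -7 0;-210 141 0 -7.7 0;-224 151 0 -7.7 0;-224 151 0 -7.7 0;-224 151 0 -7.7 0")

```text
time: 10.25
ee_pos: [0.5333, -0.1593, 0.1483]
tcp_rot: [-180.0, -0.0, 83.9]
wrist_force: [-1.0, 0.4, 0.5]
opening: 0.0856
grasp_force: 0.0
```

```bash
python3 -c "
from h import *
go(H['yellow'],.037,PH)
t=camera('top')
cv2.imwrite('pics/s4.png',cv2.resize(t[175:275,180:440],None,fx=3,fy=3,interpolation=2))"
```

```text
shift mm [ -0.4   0.7 111.3] turn 0.0
```

View pics/s4.png

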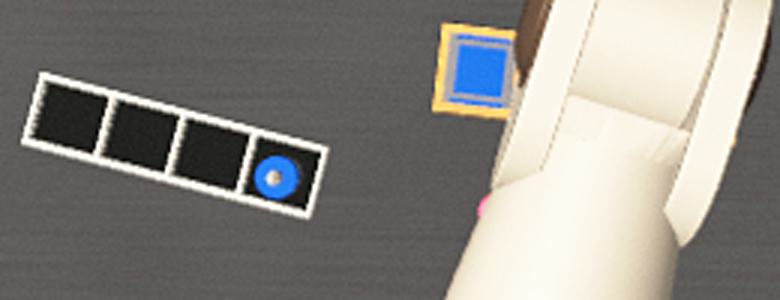

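Blue stands upright in the rightmost pocket (crop 276,177); the offset seen is parallax. Now yellow.

>>> send_rows(targets="0 1 20 0 0;0 1 45 0 0;0 1 70 0 0;0 1 90 0 0;0 1 104 0 0;0 1 111 0 0;0 1 111 0 0;0 1 111 0 150;0 1 111 0 255;0 1 111 0 255;0 1 111 0 255;0 1 111 0 255;0 1 111 0 255;0 1 111 0 255;0 1 107 0 255;0 1 92 0 255;0 1 67 0 255;0 1 35 0 255;0 1 5 0 255;0 1 0 0 255")

```text
time: 12.8
ee_pos: [0.5355, -0.1605, 0.1512]
tcp_rot: [179.8, 0.0, 83.9]
wrist_force: [0.8, 0.1, -4.0]
opening: 0.0366
grasp_force: 60.5
```

```bash
python3 -c "
from h import *
go(P['yellow'],.15,PT)"
```

```text
shift mm [ 311.5 -111.5    1.2] turn 7.7
```

>>> send_rows(targets="10 -4 0 0 255;30 -11 0 1 255;60 -21 0 2 255;95 -34 0 3 255;130 -47 0 4 255;165 -59 0 5 255;200 -72 0 6 255;235 -84 0 7 255;265 -95 0 7.7 255;290 -104 0 7.7 255;305 -109 1 7.7 255;311 -111 1 7.7 255;311 -111 1 7.7 255;311 -111 1 7.7 255")

```text
time: 14.55
ee_pos: [0.4573, 0.1602, 0.1475]
tcp_rot: [-180.0, 0.0, 76.2]
wrist_force: [0.6, -0.1, -3.4]
opening: 0.0366
grasp_force: 60.5
```

```bash
python3 -c "
from h import *
go(P['yellow'],.027,PT)"
```

```text
shift mm [1.000e+00 1.000e-01 1.205e+02] turn -0.0
```

>>> send_rows(targets="1 0 15 0 255;1 0 40 0 255;1 0 65 0 255;1 0 87 0 255;1 0 103 0 255;1 0 111 0 255;1 0 115 0 255;1 0 118 0 255;1 0 120 0 255;1 0 120 0 255;1 0 120 0 255")

```text
time: 15.92
ee_pos: [0.4578, 0.1619, 0.0284]
tcp_rot: [179.9, -0.0, 76.2]
wrist_force: [-2.5, -0.8, 5.7]
opening: 0.0366
grasp_force: 61.0
```

>>> send_rows(targets="0 0 0 0 200;0 0 0 0 100;0 0 0 0 0;0 0 0 0 0;0 0 0 0 0;0 0 0 0 0;0 0 -15 0 0;0 0 -40 0 0;0 0 -75 0 0;0 0 -105 0 0;0 0 -122 0 0;0 0 -122 0 0")

```text
time: 17.42
ee_pos: [0.458, 0.1619, 0.1508]
tcp_rot: [179.9, -0.1, 76.2]
wrist_force: [0.6, 0.1, 0.3]
opening: 0.0854
grasp_force: 0.0
```

```bash
python3 -c "
from h import *
go(H['red'],.15,PH)"
```

```text
shift mm [-367.9  158.9    0.8] turn -7.7
```

>>> send_rows(targets="-15 6 0 0 0;-45 19 0 -1 0;-85 37 0 -2 0;-130 56 0 -3 0;-175 76 0 -4 0;-220 95 0 -5 0;-265 114 0 -6 0;-310 134 0 -7 0;-340 147 0 -7.7 0;-360 155 0 -7.7 0;-368 159 1 -7.7 0;-368 159 1 -7.7 0;-368 159 1 -7.7 0")

```text
time: 19.05
ee_pos: [0.5242, -0.2326, 0.1487]
tcp_rot: [-180.0, -0.0, 84.0]
wrist_force: [0.7, 0.5, 0.3]
opening: 0.0853
grasp_force: 0.0
```

```bash
python3 -c "
from h import *
go(H['red'],.037,PH)
cv2.imwrite('pics/s5.png',cv2.resize(camera('scene')[60:320,200:520],None,fx=2.3,fy=2.3,interpolation=2))"
```

```text
shift mm [ -0.5   0.6 111.7] turn 0.1
```

View pics/s5.png

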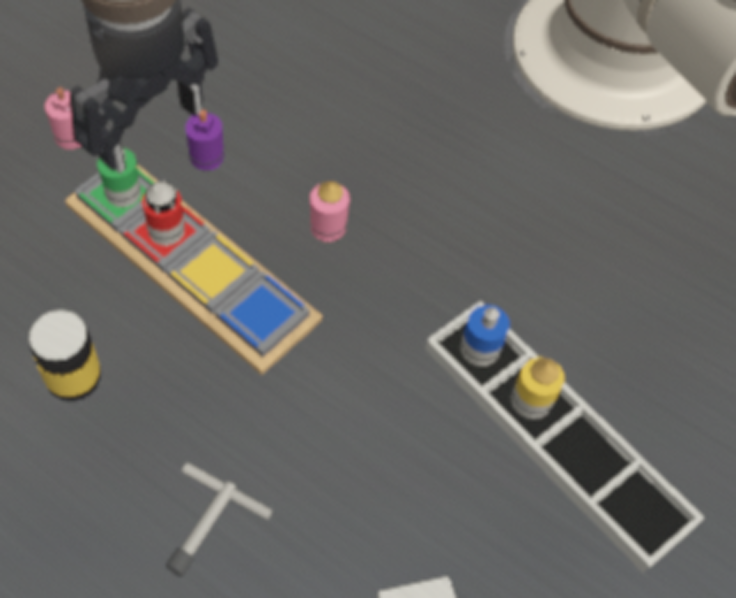

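Blue and yellow stand upright in their pockets (crop 485,335 and 538,385). The gripper is over red and clear of the purple one (205,140).

>>> send_rows(targets="0 1 20 0 0;0 1 45 0 0;0 1 70 0 0;0 1 90 0 0;0 1 104 0 0;0 1 111 0 0;0 1 111 0 0;0 1 111 0 150;0 1 111 0 255;0 1 111 0 255;0 1 111 0 255;0 1 111 0 255;0 1 111 0 255;0 1 111 0 255;0 1 107 0 255;0 1 92 0 255;0 1 67 0 255;0 1 35 0 255;0 1 5 0 255;0 1 0 0 255")

```text
time: 21.6
ee_pos: [0.526, -0.234, 0.1511]
tcp_rot: [179.8, 0.1, 83.9]
wrist_force: [0.1, 0.2, -4.9]
opening: 0.0363
grasp_force: 60.8
```

```bash
python3 -c "
from h import *
go(P['red'],.15,PT)"
```

```text
shift mm [ 455.1 -100.3    1.1] turn 7.7
```

>>> send_rows(targets="10 -2 0 0 255;30 -7 0 1 255;65 -14 0 2 255;105 -23 0 3 255;145 -32 0 4 255;185 -41 0 5 255;225 -50 0 6 255;265 -58 0 6 255;305 -67 0 7 255;345 -76 0 7 255;385 -85 0 7.7 255;420 -93 0 7.7 255;443 -98 1 7.7 255;455 -100 1 7.7 255;455 -100 1 7.7 255;455 -100 1 7.7 255")

```text
time: 23.6
ee_pos: [0.4738, 0.2287, 0.1473]
tcp_rot: [-180.0, 0.0, 76.2]
wrist_force: [-0.2, 1.0, -4.9]
opening: 0.0368
grasp_force: 60.7
```

```bash
python3 -c "
from h import *
go(P['red'],.027,PT)"
```

```text
shift mm [  0.6   0.4 120.3] turn -0.0
```

>>> send_rows(targets="0 0 15 0 255;0 0 40 0 255;0 0 65 0 255;0 0 87 0 255;0 0 103 0 255;0 0 111 0 255;0 0 115 0 255;0 0 118 0 255;0 0 120 0 255;0 0 120 0 255;0 0 120 0 255")

```text
time: 24.98
ee_pos: [0.4743, 0.2296, 0.0285]
tcp_rot: [179.9, -0.0, 76.2]
wrist_force: [-2.8, -1.1, 5.1]
opening: 0.0367
grasp_force: 61.2
```

>>> send_rows(targets="0 0 0 0 200;0 0 0 0 100;0 0 0 0 0;0 0 0 0 0;0 0 0 0 0;0 0 0 0 0;0 0 -15 0 0;0 0 -40 0 0;0 0 -75 0 0;0 0 -105 0 0;0 0 -122 0 0;0 0 -122 0 0")

```text
time: 26.48
ee_pos: [0.4745, 0.2297, 0.1509]
tcp_rot: [179.9, -0.1, 76.2]
wrist_force: [-0.8, 0.1, -0.1]
opening: 0.0855
grasp_force: 0.0
```

```bash
python3 -c "
from h import *
go(H['green'],.15,PH)"
```

```text
shift mm [-504.3  168.4    0.9] turn -7.7
```

>>> send_rows(targets="-15 5 0 0 0;-45 15 0 -1 0;-90 30 0 -2 0;-140 47 0 -3 0;-190 63 0 -4 0;-240 80 0 -5 0;-290 97 0 -6 0;-340 114 0 -7 0;-390 130 0 -7.7 0;-435 145 0 -7.7 0;-470 157 0 -7.7 0;-495 165 1 -7.7 0;-504 168.4 1 -7.7 0;-504 168.4 1 -7.7 0;-504 168.4 1 -7.7 0")

```text
time: 28.35
ee_pos: [0.5173, -0.2994, 0.1485]
tcp_rot: [-180.0, -0.0, 84.0]
wrist_force: [-0.4, 1.1, 0.7]
opening: 0.0852
grasp_force: 0.0
```

```bash
python3 -c "
from h import *
go(H['green'],.037,PH)"
```

```text
shift mm [ -0.8   0.8 111.5] turn 0.1
```

>>> send_rows(targets="-1 1 20 0 0;-1 1 45 0 0;-1 1 70 0 0;-1 1 90 0 0;-1 1 104 0 0;-1 1 111 0 0;-1 1 111 0 0;-1 1 111 0 150;-1 1 111 0 255;-1 1 111 0 255;-1 1 111 0 255;-1 1 111 0 255;-1 1 111 0 255;-1 1 111 0 255;-1 1 107 0 255;-1 1 92 0 255;-1 1 67 0 255;-1 1 35 0 255;-1 1 5 0 255;-1 1 0 0 255")

```text
time: 30.85
ee_pos: [0.5192, -0.3018, 0.1513]
tcp_rot: [179.8, 0.1, 83.9]
wrist_force: [1.0, -0.4, -3.5]
opening: 0.0367
grasp_force: 60.5
```

```bash
python3 -c "
from h import *
go(P['green'],.15,PT)"
```

```text
shift mm [592.6 -91.4   1.3] turn 7.7
```

>>> send_rows(targets="10 -2 0 0 255;30 -5 0 1 255;65 -10 0 2 255;105 -16 0 3 255;145 -22 0 4 255;185 -28 0 5 255;225 -35 0 6 255;265 -41 0 6 255;305 -47 0 7 255;345 -53 0 7 255;385 -59 0 7.7 255;425 -65 0 7.7 255;465 -72 0 7.7 255;505 -78 0 7.7 255;545 -84 0 7.7 255;575 -89 1 7.7 255;588 -91 1 7.7 255;592.6 -91.4 1 7.7 255;592.6 -91.4 1 7.7 255;592.6 -91.4 1 7.7 255")

```text
time: 33.35
ee_pos: [0.4903, 0.2968, 0.1477]
tcp_rot: [180.0, 0.0, 76.2]
wrist_force: [-1.0, -0.8, -3.1]
opening: 0.0363
grasp_force: 60.6
```

```bash
python3 -c "
from h import *
go(P['green'],.027,PT)"
```

```text
shift mm [  0.5   0.7 120.7] turn -0.0
```

>>> send_rows(targets="0 0.5 15 0 255;0 0.5 40 0 255;0 0.5 65 0 255;0 0.5 87 0 255;0 0.5 103 0 255;0 0.5 111 0 255;0 0.5 115 0 255;0 0.5 118 0 255;0 0.5 120 0 255;0 0.5 120 0 255;0 0.5 120 0 255")

```text
time: 34.72
ee_pos: [0.491, 0.2977, 0.0283]
tcp_rot: [180.0, -0.0, 76.2]
wrist_force: [-2.1, 0.2, 2.6]
opening: 0.0366
grasp_force: 60.7
```

>>> send_rows(targets="0 0 0 0 200;0 0 0 0 100;0 0 0 0 0;0 0 0 0 0;0 0 0 0 0;0 0 0 0 0;0 0 -15 0 0;0 0 -40 0 0;0 0 -75 0 0;0 0 -105 0 0;0 0 -130 0 0;-40 0 -140 0 0;-100 0 -150 0 0;-150 0 -150 0 0;-200 0 -150 0 0;-250 0 -150 0 0;-300 0 -150 0 0;-300 0 -150 0 0;-300 0 -150 0 0")

```text
time: 37.1
ee_pos: [0.4195, 0.0063, 0.1785]
tcp_rot: [179.9, -0.0, 76.2]
wrist_force: [-0.3, -0.3, -0.9]
opening: 0.0856
grasp_force: 0.0
```

```bash
python3 -c "
from h import *
t=camera('top');s=camera('scene')
cv2.imwrite('pics/s6.png',cv2.resize(t[100:280,170:480],None,fx=2.5,fy=2.5,interpolation=2))
cv2.imwrite('pics/s7.png',cv2.resize(s[80:360,200:520],None,fx=2.1,fy=2.1,interpolation=2))"
```

```text
(no output)
```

View pics/s6.png

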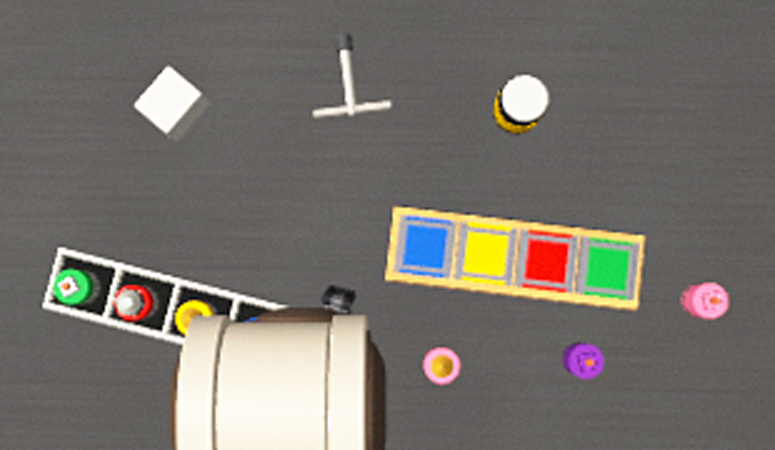

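View pics/s7.png

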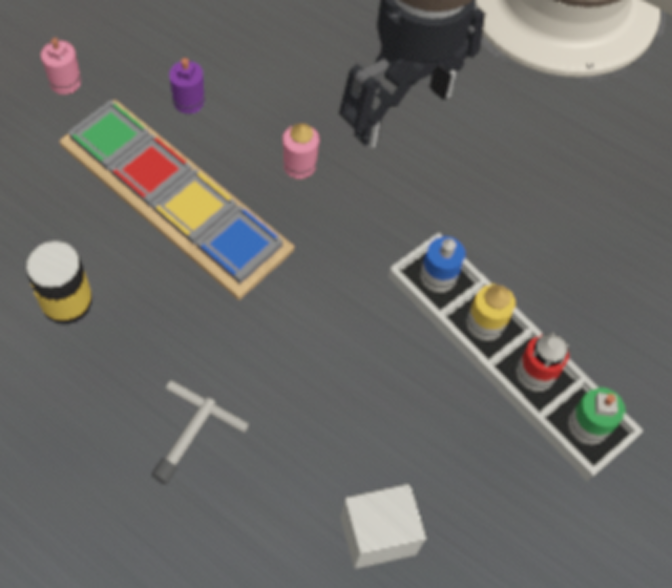

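All four stand upright in the tray. From the left they are green, red, yellow and blue (scene crop 597,415; 543,362; 491,312; 443,265). The bystanders are untouched and the gripper is clear.

```bash
python3 -c "
from workcell import ticket
print(ticket.job_done())"
```

```text
the job is handed in; nothing more can be done
None
```

The job is handed in: the four holders stand upright in the tray in reverse order (green, red, yellow, blue from the left), finished at about 37 s of the 107 s allowed, with the can, chuck key, aluminium block and look-alikes left where they were.

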